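Put a rinsed piston dispenser up to drain

TASK

Put the rinsed dispenser up to drain: first turn its red-banded cup mouth down and set it (do not drop it) fully down on the empty drying peg, then let go of it. Then draw the piston straight up along its sloping barrel, without forcing it sideways, until the whole red band on its rod has come out while the black band is still inside, and finish holding it still there, because it falls back if released. Leave the blue-banded cup on the other peg, and the other things on the bench, where they are.

Things in the scene. Friction and masses are not known exactly. Their poses are not given: they have to be found in the camera images.
- cup: White cup, broad red band near its closed end: 52 mm outside diameter, 105 long, 3 mm wall, 4 mm base, 70 g. Starts lying level in a grey V cradle, mouth to the robot's right (-y, within 0.4 rad), axis 85 mm above the bench; the cradle is narrower (49 mm)and below the cup's axis, so both sides are free for fingers. Origin: centre of the closed end's outside; z along the axis, out of the mouth.
- cup_rim (a point): Centre of the cup's mouth, 105 mm from its origin along its z axis.
- peg: The empty drying peg, fixed, upright: green post, 32 mm diameter, over a round grey foot (90 mm across, 10 thick). Origin: on its axis at bench height. A flange of 68 mm diameter has its top at 46 mm; the post goes on up to 135 mm, its last 23 mm tapering to 12 mm diameter. A cup fully down stands with its rim on the flange.
- spare_cup: Bystander: a like cup with blue bands, mouth down on the other, equal peg. Which peg stands where changes. Origin: centre of its closed end (now its top, 151 mm above the bench); z points down, out of its mouth.
- barrel: White barrel with two blue rings, fixed in a grey stand, sloping: its mouth leans 0.35 rad (20 degrees) from vertical towards the robot, give or take 0.4 rad sideways. 40 mm outside diameter, 118 mm long; bore 16.4 mm wide, its floor 8 mm above the origin. Origin: centre of the barrel's lower end; z along the bore, up out of the mouth.
- barrel_mouth (a point): Centre of the barrel's open mouth, 118 mm from the barrel's origin along its z axis.
- piston: Loose piston, 150 g, standing on the bore's floor: steel rod, 15 mm diameter, with a blue round head, 26 mm diameter, 137 to 167 mm from the foot (27 mm of bare rod between mouth and head). Black band 34 to 44 mm and red band 64 to 74 mm from the foot, so drawn 46 mm the red is just out, at 66 mm the black begins to show. Origin: centre of the foot; z along the rod to the head.
- reagent: Bystander: amber bottle with a blue cap, 72 mm diameter, 170 mm tall, standing at the back of the bench. Origin: centre of its underside.
- wash_bottle: Bystander: white wash bottle with a red cap and spout, 60 mm diameter, 175 mm tall, at the back. Origin: centre of its underside.
- jar: Bystander: small glass jar with a white cap, 56 mm diameter, 65 mm tall, at the back right. Origin: centre of its underside.
- spatula: Bystander: spatula 170 mm long lying flat in front of the robot, near the robot. Origin: about its middle, underneath.
- marker: Bystander: black marker pen with a blue cap, 14 mm thick, 140 mm long, lying near the robot. Origin: about its middle, underneath.
Things that resemble listed ones, but are neither listed nor needed, are in the scene too. There is more than one size of the piston; the one meant has the size given above. Leave any purple look-alike of the cup alone.

How it is judged:
On the way, in this order (a step that is already met when the one before it is completed fails the run):
1. the red-banded cup stands mouth down on the empty peg, rim on the flange, let go (angle between cup's own z axis and vertical above 3 rad and horizontal distance between cup and peg below 0.012 m and height (world z) of cup_rim between 0.04 and 0.052 m and contact force between the fingers and cup below 0.1 N and linear speed of cup below 0.03 m/s), for 0.3 s.
2. the piston is drawn until the red band is out and the black band is still inside, and is held (z of piston in the frame of barrel between 0.052 and 0.076 m and angle between the z axis of piston and the z axis of barrel, either way round below 0.06 rad and distance between piston and barrel below 0.08 m and contact force between the fingers and piston above 1.5 N and contact force between piston and barrel below 15 N and linear speed of piston below 0.02 m/s), for 0.3 s.
At the end, for the whole second after the job is handed in: Red-banded cup released, upside down (0.14 rad) on the empty peg, axes within 12 mm, rim within 6 mm of the flange; fingers hold the piston still, drawn 44 to 68 mm, in line with the bore (0.06 rad), under 15 N against it; blue-banded cup not moved 15 mm (all of step 1 and all of step 2 and distance of spare_cup from where it was at the start of the episode below 0.015 m); the arm keeps its last pose, push and grip.
It fails at once if a bystander (bottle, wash bottle, jar, spatula, marker, blue-banded cup) is moved more than 30 mm (distance of any of reagent, wash_bottle, jar, spatula, marker, spare_cup from where it was at the start of the episode above 0.03 m).
It fails at once if the piston is forced against its bore with more than 40 N (contact force between piston and barrel above 40 N).
It fails at once if the piston is pulled out of the barrel (distance between piston and barrel above 0.112 m).
It fails at once if the red-banded cup is dropped (falls free faster than 0.6 m/s) (contact force between the fingers and cup below 0.05 N and linear speed of cup above 0.6 m/s).
It also fails if it takes over 58 s, if anything falls off the work surface, if the arm or the gripper's body presses on something with over 40 N, if the wrist force passes 120 N, or if a joint passes its speed limit or range.

ROBOT

A 7-joint arm with a two-finger parallel gripper is mounted at the origin on the work surface. World frame = base frame: x ahead of the robot, y to its left, z up, the work surface at z = 0. Lengths are in m, angles in rad, forces in N, time in s.
With the tool pointing down it reaches from about 0.4 to 0.85 m from the base axis. Payload 10.4 kg.
Tool frame: the origin (TCP) lies between the finger pads; the fingertips stand 11 mm ahead of it and the grasp point (between the pads) lies 8 mm behind it (tip_reach is the distance from the TCP to the fingertips, in m); z points along the fingers, y is the line along which they close (so a half turn about z gives the same grasp; the last joint's range is limited). The gripper opens to 85 mm and grips with 20 to 120 N. Pads are 22 mm wide; open, the fingers measure 114 mm over their backs; the gripper's body (76 mm by 85 mm) begins 54 mm behind the grasp point. The pads swing forward as they close: fully open they stand 13 mm farther back than shut.
Start: joints at [-1.33, 0.332, -0.065, 1.46, 0.022, 1.35, -0.088], TCP at [0.163, 0.603, 0.242] pointing down, gripper open.
Joint ranges: [-2.6, 2.6], [-0.5, 2.12], [-1.47, 1.34], [0.16, 2.42], [-1.27, 4.41], [0.06, 2.06], [-2.6, 2.6]. Speed limits (rad/s): [2.22, 2.22, 2.79, 2.79, 3.14, 3.14, 3.14].

INTERFACE

Orientations are given as a unit quaternion [x, y, z, w].
In Python, from workcell import * gives the robot as it stands.
- The arm moves only by the shell command python3 -m inch 'ROWS' [OPENING] [FORCE]. ROWS is JSON, a list of rows, each an object with "slide": the shift along the world's x, y, z in m, a list of three; "yaw": the turn about the world's z in rad. A call has 1 to 20 rows; each row is the pose to reach, as a shift and turn from the pose commanded when the call began; what a row does not reach only later rows make up. A row lasts 1/12 s, in which the tool goes at most 41.7 mm and 7.16 degrees, less where a joint would pass 70% of its speed; a pose out of reach is approached as far as the arm can. A call with a gripper value outside its range is refused whole. OPENING is the closure in counts, from 0 (fully open) to 255 (shut), set as the call begins (- or left out, the last holds). The fingers move at their own pace and stop on an object; FORCE is the grip in N (left out, the last holds). Time passes only in rows, so rows that repeat a pose let the fingers close. It gives the time, the measured TCP pose, the force, the opening and the grip force at its end, in the units of the state.
- get_obs(): the state, without advancing time (a new reading comes with each control period).
- camera(name): name is "scene" or "top" or "wrist"; returns a dict with "frame" (384x512x3 uint8, red, green, blue), "fx", "fy", "cx", "cy" (pixels), "extrinsics" (4x4, takes a point from world to camera coordinates). Camera axes: x right, y down, z forward; pixel columns grow to the right and rows downward; lengths in m; the calibration is good to about 2 mm. A picture is of the moment at which its call begins. There is no depth.
- hand_in(): hands the job in; it is judged then, once.
The state is a dict: "clock": time; "joint_pos": joint angles; "joint_velocities": joint speeds; "tau": joint torques, N m; "position": TCP position; "ee_rot": TCP orientation; "ft_force": force on the tool from outside, world axes, zero at the start; "torque": the same for the moment, N m; "grip_width": opening from 0.0 (shut) to 1.0 (fully open); "grasp_force": force on a finger pad.
Only numpy, scipy, OpenCV 4.12 (cv2) and the standard library are available. Lean on these libraries where they do the work, as an engineer would, in place of code of your own. Each camera call takes 0.05 s, during which the arm holds its last target. There are 200 camera calls.

## Working session

There is one attempt and no reset: what is moved stays moved. The work goes in short steps, Python scripts to look and compute and a shell command to move; the robot and the scene stay as the last step left them, time stands still between calls to the robot, and variables do not carry over. Pictures are saved under pics/ and viewed, at most 10 in all, crops included, and the job is handed in when it is done.

```bash
mkdir -p pics; ls; cat > h.py <<'E'
from workcell import *
import numpy as np, cv2
def snap(n):
    c=camera(n); c['K']=np.array([[c['fx'],0,c['cx']],[0,c['fy'],c['cy']],[0,0,1.]]); c['E']=np.array(c['extrinsics']); return c
def ray(c,u,v):
    R=c['E'][:3,:3];t=c['E'][:3,3]
    d=R.T@np.array([(u-c['cx'])/c['fx'],(v-c['cy'])/c['fy'],1]); return -R.T@t,d/np.linalg.norm(d)
def onz(c,u,v,z):
    o,d=ray(c,u,v); return o+d*(z-o[2])/d[2]
def tri(*obs):
    A=np.zeros((3,3));b=np.zeros(3)
    for c,u,v in obs:
        o,d=ray(c,u,v);P=np.eye(3)-np.outer(d,d);A+=P;b+=P@o
    p=np.linalg.solve(A,b); return p
def save(c,name,s=1,box=None):
    f=cv2.cvtColor(c['frame'],cv2.COLOR_RGB2BGR)
    if box: f=f[box[1]:box[3],box[0]:box[2]]
    cv2.imwrite('pics/'+name+'.png',cv2.resize(f,None,fx=s,fy=s,interpolation=cv2.INTER_CUBIC))
E
python3 - <<'E'
from h import *
import pickle
np.set_printoptions(precision=3,suppress=True)
o=get_obs();print(o)
for n in('scene','top'):
    c=snap(n);save(c,n,1.5);print(n,c['fx'],ray(c,c['cx'],c['cy']));pickle.dump(c,open(n+'.pkl','wb'))
E
```

```text
pics
{'clock': 0.0, 'joint_pos': array([-1.33 ,  0.333, -0.065,  1.461,  0.022,  1.35 , -0.089]), 'joint_velocities': array([ 0.   ,  0.001, -0.002, -0.001, -0.001, -0.001, -0.001]), 'tau': array([ -0.   , -62.544,   0.049, -39.161,   0.016,   0.01 ,   0.   ]), 'position': array([0.163, 0.603, 0.242]), 'ee_rot': array([ 0.132,  0.991, -0.001, -0.   ]), 'ft_force': array([ 0.441, -0.583, -0.154]), 'torque': array([ 0.022, -0.069, -0.026]), 'grasp_force': 0.0, 'grip_width': 0.9992619137245325}
scene 402.59423465727093 (array([ 1.462, -0.384,  0.827]), array([-0.759,  0.276, -0.589]))
top 430.33651472001134 (array([ 0.408, -0.072,  1.364]), array([ 0.1  ,  0.014, -0.995]))
```

View pics/scene.png

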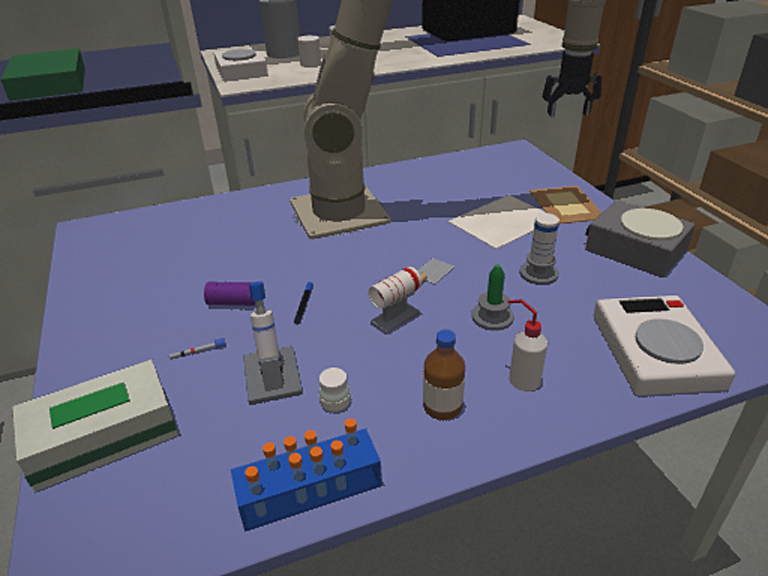

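View pics/top.png

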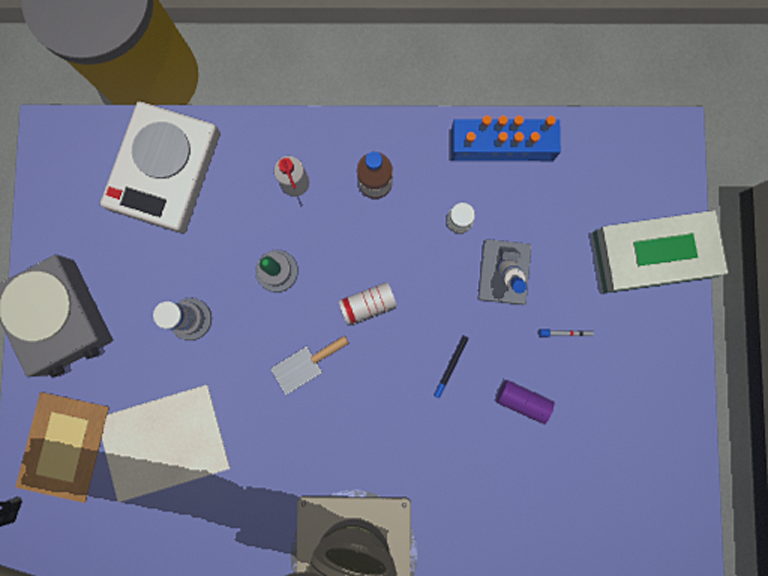

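```bash
python3 - <<'E'
from h import *
import pickle
np.set_printoptions(precision=4,suppress=True)
T=pickle.load(open('top.pkl','rb'));S=pickle.load(open('scene.pkl','rb'))
def blob(c,lo,hi,box,name):
    x0,y0,x1,y1=[int(b/1.5) for b in box]
    m=cv2.inRange(cv2.cvtColor(c['frame'],cv2.COLOR_RGB2HSV)[y0:y1,x0:x1],lo,hi)
    n,l,s,ce=cv2.connectedComponentsWithStats(m)
    i=1+np.argmax(s[1:,4]); cn=max(cv2.findContours((l==i).astype(np.uint8),0,2)[0],key=cv2.contourArea)+[x0,y0]
    print(name,ce[i]+[x0,y0],s[i,4],'rect',cv2.minAreaRect(cn)); return ce[i]+[x0,y0],cn
cup,cn=blob(T,(0,0,0),(105,255,255),(330,270,405,335),'cup nonblue')
# cup silhouette: non table (table hue ~ 118, sat high)
print('table hsv',cv2.cvtColor(T['frame'],cv2.COLOR_RGB2HSV)[230,170])
bp=cv2.boxPoints(cv2.minAreaRect(cn)); print([onz(T,*p,0.085) for p in bp])
r,_=blob(T,(0,120,60),(8,255,255),(330,270,405,335),'red'); print(onz(T,*r,.1))
g,gc=blob(T,(45,80,20),(90,255,255),(240,230,310,300),'green'); gs,_=blob(S,(45,80,20),(90,255,255),(470,250,520,310),'greenS')
print('peg',tri((T,*g),(S,*gs)))
f,_=blob(T,(0,0,0),(110,110,255),(240,230,310,300),'foot'); print('footz0.005',onz(T,*f,.005),'.01')
b,_=blob(T,(100,190,60),(114,255,255),(500,265,530,300),'head'); bs,_=blob(S,(100,190,60),(114,255,255),(240,270,275,303),'headS')
print('head',tri((T,*b),(S,*bs)))
s,_=blob(T,(0,0,0),(110,110,255),(470,230,540,310),'stand')
save(T,'crop',4,(140,140,360,270)) if 0 else None
a=cv2.resize(T['frame'][150:225,215:275],None,fx=6,fy=6);b=cv2.resize(T['frame'][150:225,310:370],None,fx=6,fy=6)
cv2.imwrite('pics/crop.png',cv2.cvtColor(np.hstack([a,b]),cv2.COLOR_RGB2BGR))
E
```

```text
cup nonblue [247.3636 200.8359] 451 rect ((247.66236877441406, 201.32215881347656), (17.446380615234375, 28.71832275390625), 68.96248626708984)
table hsv [116  85 172]
[array([0.5193, 0.0132, 0.085 ]), array([ 0.5508, -0.0666,  0.085 ]), array([ 0.5021, -0.0856,  0.085 ]), array([ 0.4708, -0.0061,  0.085 ])]
red [228. 200.] 1 rect ((228.0, 200.0), (0.0, 0.0), 0.0)
[0.513  0.0214 0.1   ]
green [179.6897 177.0086] 116 rect ((179.50001525878906, 177.00001525878906), (13.435027122497559, 9.192387580871582), 45.0)
greenS [330.0675 189.827 ] 237 rect ((330.0860900878906, 189.0532989501953), (9.777859687805176, 26.34589958190918), 5.194429397583008)
peg [0.5827 0.1696 0.0864]
foot [189.9333 184.2286] 105 rect ((188.27940368652344, 182.86764526367188), (17.492855072021484, 26.5822811126709), 30.963754653930664)
footz0.005 [0.5704 0.1506 0.005 ] .01
head [345.6724 190.2931] 58 rect ((345.5, 189.5), (7.0, 9.0), 0.0)
headS [170.875 194.125] 72 rect ((171.0, 194.0), (10.0, 8.0), 90.0)
head [ 0.5367 -0.3089  0.1725]
stand [343.288  181.8861] 316 rect ((342.57257080078125, 181.72872924804688), (18.864660263061523, 39.675357818603516), 6.842773914337158)
```

View pics/crop.png

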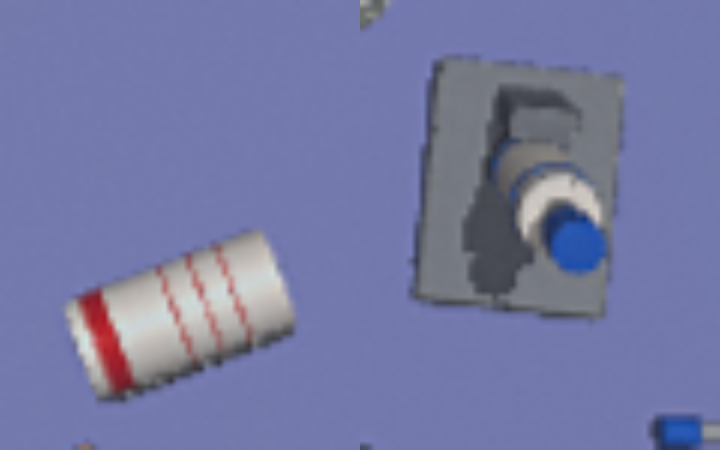

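```bash
python3 - <<'E'
from h import *
import pickle
np.set_printoptions(precision=4,suppress=True)
T=pickle.load(open('top.pkl','rb'));S=pickle.load(open('scene.pkl','rb'))
a=onz(T,229,208.7,.087);b=onz(T,261.5,196.5,.087);print('cup',a,b,np.linalg.norm(b-a),np.degrees(np.arctan2(*(b-a)[1::-1])))
g=a+(b-a)/np.linalg.norm(b-a)*.032;print('grip',g)
print('foot',onz(T,184.7,180,.01),'tip',onz(T,178,176.5,.135))
o=get_obs();q=o['ee_rot']
from scipy.spatial.transform import Rotation as R
m=R.from_quat(q).as_matrix();print(m,o['position'])
E
```

```text
cup [0.4881 0.019  0.087 ] [ 0.5253 -0.0774  0.087 ] 0.10331206247111124 -68.92813222165901
grip [ 0.4996 -0.0108  0.087 ]
foot [0.5832 0.1668 0.01  ] tip [0.5771 0.1644 0.135 ]
[[-0.9654  0.2607 -0.0003]
 [ 0.2607  0.9654 -0.0013]
 [-0.0001 -0.0013 -1.    ]] [0.1629 0.6031 0.2416]
```

```bash
python3 -m inch '[{"slide":[0.337,-0.614,0.0],"yaw":-0.939},{"slide":[0.337,-0.614,0.0],"yaw":-0.939},{"slide":[0.337,-0.614,0.0],"yaw":-0.939},{"slide":[0.337,-0.614,0.0],"yaw":-0.939},{"slide":[0.337,-0.614,0.0],"yaw":-0.939},{"slide":[0.337,-0.614,0.0],"yaw":-0.939},{"slide":[0.337,-0.614,0.0],"yaw":-0.939},{"slide":[0.337,-0.614,0.0],"yaw":-0.939},{"slide":[0.337,-0.614,0.0],"yaw":-0.939},{"slide":[0.337,-0.614,0.0],"yaw":-0.939},{"slide":[0.337,-0.614,0.0],"yaw":-0.939},{"slide":[0.337,-0.614,0.0],"yaw":-0.939},{"slide":[0.337,-0.614,0.0],"yaw":-0.939},{"slide":[0.337,-0.614,0.0],"yaw":-0.939},{"slide":[0.337,-0.614,0.0],"yaw":-0.939},{"slide":[0.337,-0.614,0.0],"yaw":-0.939},{"slide":[0.337,-0.614,0.0],"yaw":-0.939},{"slide":[0.337,-0.614,0.0],"yaw":-0.939},{"slide":[0.337,-0.614,0.0],"yaw":-0.939},{"slide":[0.337,-0.614,0.0],"yaw":-0.939}]' 0
python3 - <<'E'
from h import *
c=snap('wrist');save(c,'w1',1.5)
import pickle;pickle.dump(c,open('w1.pkl','wb'))
print(get_obs()['joint_pos'],ray(c,c['cx'],c['cy']))
p=c['E']@np.array([get_obs()['position'][0],get_obs()['position'][1],.085,1]);print(p[:2]/p[2]*c['fx']+[c['cx'],c['cy']])
E
```

```text
clock: 1.77
position: [0.4996, -0.0101, 0.2419]
ee_rot: [0.566, 0.825, -0.0, -0.0]
ft_force: [-0.7, 0.8, 0.7]
grip_width: 0.999
grasp_force: 0.0
[-0.70968903  0.03869216  0.66201791  1.8149331  -0.02506114  1.29689796
  0.32827768] (array([0.46830974, 0.06924096, 0.37296767]), array([ 0.11629955, -0.30571692, -0.9449929 ]))
[259.75380197 179.71946938]
```

View pics/w1.png

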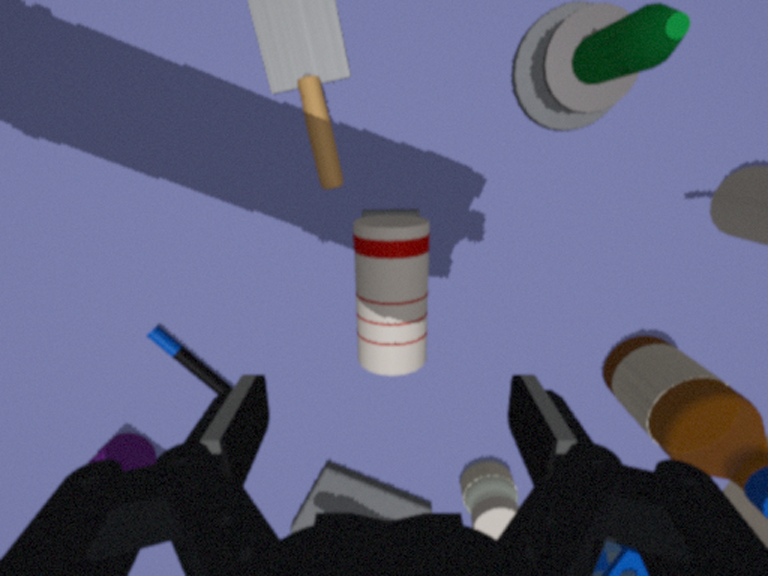

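```bash
python3 - <<'E'
from h import *
import pickle
np.set_printoptions(precision=4,suppress=True)
c=pickle.load(open('w1.pkl','rb'))
f=lambda u,v,z:print(u,v,onz(c,u/1.5,v/1.5,z))
f(391,228,.085);f(391,360,.085);f(678,25,.135);f(570,67,.01);f(592,58,.046)
E
```

```text
391 228 [0.4897 0.0185 0.085 ]
391 360 [ 0.5264 -0.076   0.085 ]
678 25 [0.5805 0.1708 0.135 ]
570 67 [0.5782 0.1705 0.01  ]
592 58 [0.5787 0.1708 0.046 ]
```

```bash
python3 -m inch '[{"slide":[-0.003,0.008,-0.04],"yaw":0},{"slide":[-0.003,0.008,-0.08],"yaw":0},{"slide":[-0.003,0.008,-0.12],"yaw":0},{"slide":[-0.003,0.008,-0.15],"yaw":0},{"slide":[-0.003,0.008,-0.163],"yaw":0},{"slide":[-0.003,0.008,-0.163],"yaw":0},{"slide":[-0.003,0.008,-0.163],"yaw":0}]'
python3 -m inch '[{"slide":[0,0,0],"yaw":0},{"slide":[0,0,0],"yaw":0},{"slide":[0,0,0],"yaw":0},{"slide":[0,0,0],"yaw":0},{"slide":[0,0,0],"yaw":0},{"slide":[0,0,0],"yaw":0},{"slide":[0,0,0],"yaw":0},{"slide":[0,0,0],"yaw":0},{"slide":[0,0,0],"yaw":0},{"slide":[0,0,0],"yaw":0},{"slide":[0,0,0],"yaw":0},{"slide":[0,0,0],"yaw":0}]' 255 20
```

```text
clock: 2.4
position: [0.4965, -0.0016, 0.0793]
ee_rot: [0.565, 0.825, -0.0, -0.0]
ft_force: [0.0, -0.1, 0.2]
grip_width: 1.002
grasp_force: 0.0
clock: 3.4
position: [0.4986, -0.0018, 0.0809]
ee_rot: [0.566, 0.825, 0.002, 0.001]
ft_force: [1.2, 3.0, 7.4]
grip_width: 0.611
grasp_force: 21.4
```

```bash
python3 -m inch '[{"slide":[0,0,0.015],"yaw":0},{"slide":[0,0,0.03],"yaw":0},{"slide":[0,0,0.05],"yaw":0},{"slide":[0,0,0.07],"yaw":0},{"slide":[0,0,0.09],"yaw":0},{"slide":[0,0,0.11],"yaw":0},{"slide":[0,0,0.13],"yaw":0},{"slide":[0,0,0.14],"yaw":0},{"slide":[0,0,0.14],"yaw":0},{"slide":[0,0,0.14],"yaw":0},{"slide":[0,0,0.14],"yaw":0},{"slide":[0,0,0.14],"yaw":0}]'
python3 - <<'E'
from h import *
c=snap('scene');w=snap('wrist')
a=c['frame'][100:300,170:400];b=w['frame']
a=cv2.resize(a,(460,400));b=cv2.resize(b,(340,255));b=cv2.copyMakeBorder(b,0,145,0,0,0)
cv2.imwrite('pics/lift.png',cv2.cvtColor(np.hstack([a,b]),cv2.COLOR_RGB2BGR))
E
```

```text
clock: 4.4
position: [0.4963, -0.0026, 0.2181]
ee_rot: [0.566, 0.825, -0.001, -0.001]
ft_force: [-0.5, 0.5, -0.8]
grip_width: 0.611
grasp_force: 21.4
```

View pics/lift.png

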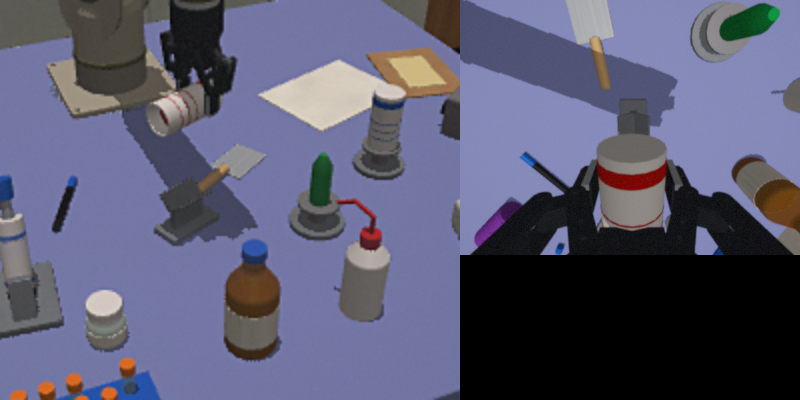

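```bash
python3 -m inch '[{"slide":[0.0155,0.0265,0],"yaw":0},{"slide":[0.0305,0.0525,0],"yaw":0},{"slide":[0.0505,0.085,0],"yaw":0},{"slide":[0.0705,0.1185,0],"yaw":0},{"slide":[0.0855,0.1435,0],"yaw":0},{"slide":[0.0905,0.1525,-0.01],"yaw":0},{"slide":[0.0905,0.1525,-0.03],"yaw":0},{"slide":[0.0905,0.1525,-0.053],"yaw":0},{"slide":[0.0905,0.1525,-0.053],"yaw":0},{"slide":[0.0905,0.1525,-0.053],"yaw":0},{"slide":[0.0905,0.1525,-0.053],"yaw":0}]'
python3 - <<'E'
from h import *
c=snap('scene');w=snap('wrist')
a=c['frame'][70:240,240:400];b=w['frame']
a=cv2.resize(a,(400,425),interpolation=2);b=cv2.resize(b,(400,300));b=cv2.copyMakeBorder(b,0,125,0,0,0)
cv2.imwrite('pics/pre.png',cv2.cvtColor(np.hstack([a,b]),cv2.COLOR_RGB2BGR))
E
```

```text
clock: 5.42
position: [0.5878, 0.1495, 0.1673]
ee_rot: [0.566, 0.824, 0.0, 0.0]
ft_force: [-0.3, -0.6, 0.3]
grip_width: 0.611
grasp_force: 21.5
```

View pics/pre.png

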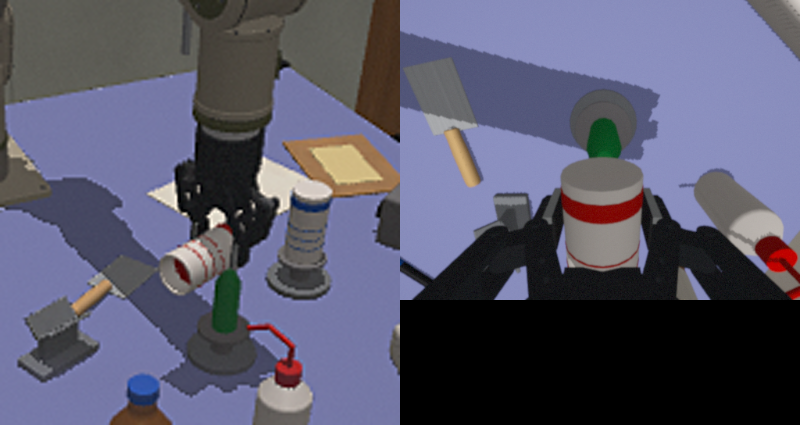

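```bash
python3 -m inch '[{"slide":[0,0,-0.005],"yaw":0},{"slide":[0,0,-0.010],"yaw":0},{"slide":[0.001,-0.003,-0.013],"yaw":0},{"slide":[0.0023,-0.0058,-0.0155],"yaw":0},{"slide":[0.003,-0.008,-0.019],"yaw":0},{"slide":[0.004,-0.0102,-0.022],"yaw":0},{"slide":[0.004,-0.0102,-0.022],"yaw":0}]'
python3 -m inch '[{"slide":[0.0005,-0.0013,-0.004],"yaw":0},{"slide":[0.001,-0.0026,-0.0075],"yaw":0},{"slide":[0.0011,-0.003,-0.0115],"yaw":0},{"slide":[0.0012,-0.0034,-0.0155],"yaw":0},{"slide":[0.0012,-0.0034,-0.0155],"yaw":0}]'
python3 - <<'E'
from h import *
c=snap('scene');w=snap('wrist')
a=c['frame'][70:240,240:400];b=w['frame']
a=cv2.resize(a,(400,425),interpolation=2);b=cv2.resize(b,(400,300));b=cv2.copyMakeBorder(b,0,125,0,0,0)
cv2.imwrite('pics/tilt.png',cv2.cvtColor(np.hstack([a,b]),cv2.COLOR_RGB2BGR))
E
```

```text
clock: 6.1
position: [0.5921, 0.1395, 0.1447]
ee_rot: [0.566, 0.824, 0.001, 0.0]
ft_force: [1.2, 0.1, 5.1]
grip_width: 0.611
grasp_force: 23.5
clock: 6.52
position: [0.594, 0.1352, 0.1297]
ee_rot: [0.566, 0.824, 0.001, 0.001]
ft_force: [1.6, -2.8, 7.9]
grip_width: 0.609
grasp_force: 29.2
```

View pics/tilt.png

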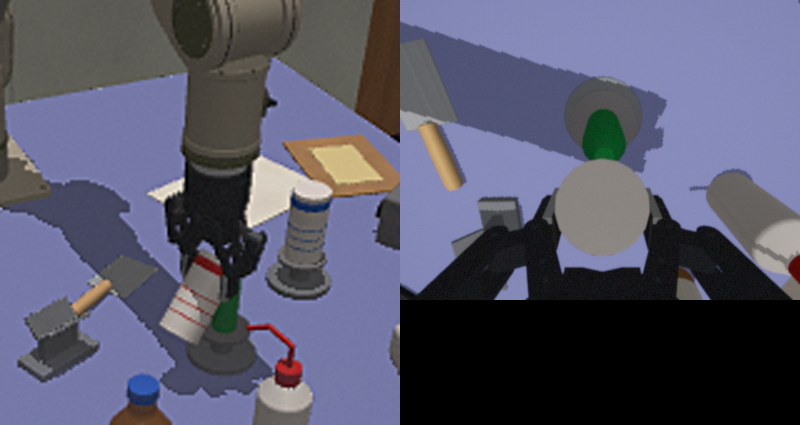

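```bash
python3 -m inch '[{"slide":[0.001,-0.005,0.02],"yaw":0},{"slide":[0.001,-0.005,0.05],"yaw":0},{"slide":[0,0,0.085],"yaw":0},{"slide":[0,0,0.11],"yaw":0},{"slide":[0,0,0.115],"yaw":0},{"slide":[-0.01,0.027,0.115],"yaw":0},{"slide":[-0.0225,0.058,0.115],"yaw":0},{"slide":[-0.035,0.09,0.115],"yaw":0},{"slide":[-0.0455,0.1163,0.115],"yaw":0},{"slide":[-0.0455,0.1163,0.115],"yaw":0},{"slide":[-0.0455,0.1163,0.08],"yaw":0},{"slide":[-0.0455,0.1163,0.045],"yaw":0},{"slide":[-0.0455,0.1163,0.015],"yaw":0},{"slide":[-0.0455,0.1163,0.007],"yaw":0},{"slide":[-0.0455,0.1163,0.007],"yaw":0},{"slide":[-0.0455,0.1163,0.007],"yaw":0}]'
python3 -m inch '[{"slide":[0.002,-0.0055,0],"yaw":0},{"slide":[0.004,-0.011,0],"yaw":0},{"slide":[0.006,-0.0165,0],"yaw":0},{"slide":[0.008,-0.022,0],"yaw":0},{"slide":[0.010,-0.0275,0],"yaw":0},{"slide":[0.012,-0.0315,0],"yaw":0},{"slide":[0.0135,-0.0355,0],"yaw":0},{"slide":[0.015,-0.039,0],"yaw":0},{"slide":[0.016,-0.0415,0],"yaw":0},{"slide":[0.0169,-0.0439,0],"yaw":0},{"slide":[0.0169,-0.0439,0],"yaw":0},{"slide":[0.0169,-0.0439,0],"yaw":0}]'
python3 - <<'E'
from h import *
c=snap('scene');w=snap('wrist')
a=c['frame'][70:240,240:400];b=w['frame']
a=cv2.resize(a,(400,425),interpolation=2);b=cv2.resize(b,(400,300));b=cv2.copyMakeBorder(b,0,125,0,0,0)
cv2.imwrite('pics/tilt2.png',cv2.cvtColor(np.hstack([a,b]),cv2.COLOR_RGB2BGR))
E
```

```text
clock: 7.95
position: [0.5477, 0.2524, 0.1367]
ee_rot: [0.566, 0.824, 0.0, 0.0]
ft_force: [1.4, -0.5, 0.9]
grip_width: 0.61
grasp_force: 28.5
clock: 8.95
position: [0.5651, 0.211, 0.1387]
ee_rot: [0.565, 0.825, 0.003, -0.0]
ft_force: [-1.5, 6.5, 2.2]
grip_width: 0.61
grasp_force: 31.8
```

View pics/tilt2.png

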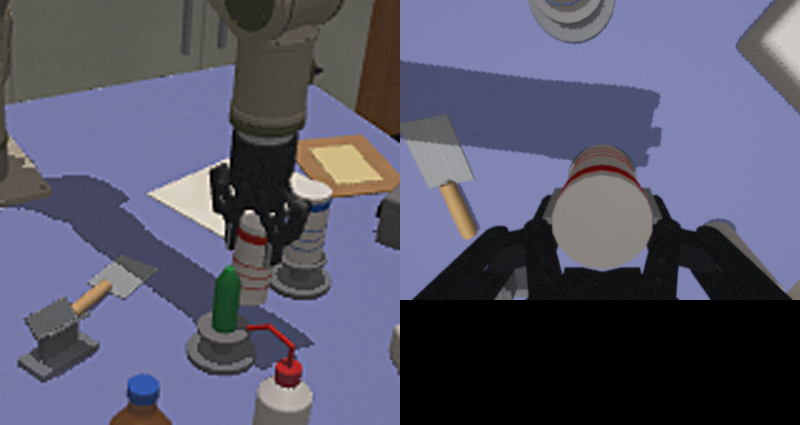

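```bash
python3 -m inch '[{"slide":[-0.004,0.01,0],"yaw":0},{"slide":[-0.006,0.015,0.01],"yaw":0},{"slide":[-0.006,0.015,0.045],"yaw":0},{"slide":[-0.006,0.015,0.08],"yaw":0},{"slide":[-0.006,0.015,0.1],"yaw":0},{"slide":[0.003,-0.01,0.1],"yaw":0},{"slide":[0.015,-0.038,0.1],"yaw":0},{"slide":[0.015,-0.038,0.1],"yaw":0},{"slide":[0.015,-0.038,0.1],"yaw":0},{"slide":[0.015,-0.038,0.1],"yaw":0}]'
python3 - <<'E'
from h import *
import pickle
np.set_printoptions(precision=4,suppress=True)
o=get_obs();p=o['position'];print(p)
w=snap('wrist');S=snap('scene');T=snap('top');pickle.dump((w,S,T),open('hover.pkl','wb'))
hsv=cv2.cvtColor(w['frame'],cv2.COLOR_RGB2HSV)
# white disc + red band
m=cv2.inRange(hsv,(0,0,90),(35,80,255)); n,l,s,ce=cv2.connectedComponentsWithStats(m)
e=w['E']@np.array([*p[:2],p[2]+.026,1]);uv=e[:2]/e[2]*w['fx']+[w['cx'],w['cy']];print('pred disc px',uv)
i=l[int(uv[1]),int(uv[0])];print(s[i],ce[i],onz(w,*ce[i],p[2]+.026))
a=S['frame'][60:200,250:380];a=cv2.resize(a,(390,420),interpolation=2);b=cv2.resize(w['frame'],(400,300));b=cv2.copyMakeBorder(b,0,120,0,0,0)
cv2.imwrite('pics/hover.png',cv2.cvtColor(np.hstack([a,b]),cv2.COLOR_RGB2BGR))
# red band + thin lines in scene: centroids by component
h2=cv2.cvtColor(S['frame'],cv2.COLOR_RGB2HSV);r=cv2.inRange(h2,(0,90,50),(8,255,255))|cv2.inRange(h2,(172,90,50),(180,255,255))
n,l,s,ce=cv2.connectedComponentsWithStats(r)
for k in range(1,n):
    if 220<ce[k][0]<400 and 80<ce[k][1]<240 and s[k,4]>4: print('red',ce[k],s[k])
for q in((0,0,.026),(0,0,-.079)):
    e=S['E']@np.array([*(p+q),1]);print('pred',e[:2]/e[2]*S['fx']+[S['cx'],S['cy']])
E
```

```text
clock: 9.88
position: [0.5791, 0.1711, 0.2368]
ee_rot: [0.566, 0.825, 0.001, 0.0]
ft_force: [-0.4, -0.0, -1.6]
grip_width: 0.613
grasp_force: 30.9
[0.5791 0.1711 0.2368]
pred disc px [260.5331 295.8409]
[  194   218   134   125 12565] [258.7452 280.5031] [0.5754 0.1785 0.2628]
red [334.2  140.82] [329 136  12   9  50]
red [337.5 154. ] [335 154   6   1   6]
red [353.0692 213.9497] [338 200  23  25 159]
pred [334.7064 139.3452]
pred [331.5393 170.0135]
```

View pics/hover.png

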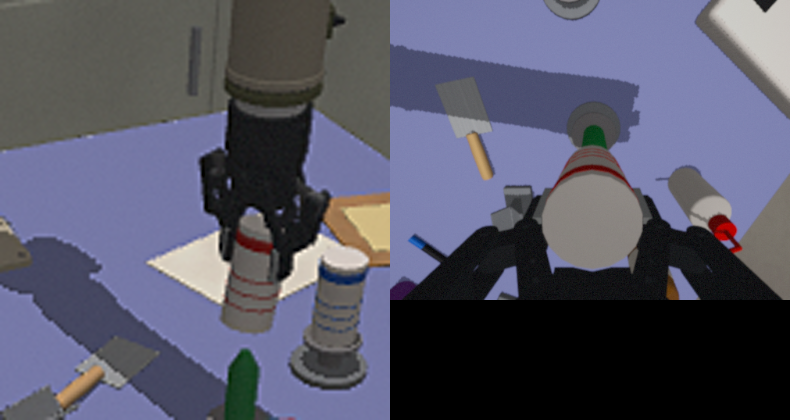

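```bash
python3 -m inch '[{"slide":[0.0015,-0.0045,-0.01],"yaw":0},{"slide":[0.0015,-0.0045,-0.025],"yaw":0},{"slide":[0.0015,-0.0045,-0.04],"yaw":0},{"slide":[0.0015,-0.0045,-0.055],"yaw":0},{"slide":[0.0015,-0.0045,-0.07],"yaw":0},{"slide":[0.0015,-0.0045,-0.085],"yaw":0},{"slide":[0.0015,-0.0045,-0.098],"yaw":0},{"slide":[0.0015,-0.0045,-0.098],"yaw":0},{"slide":[0.0015,-0.0045,-0.098],"yaw":0}]'
python3 -m inch '[{"slide":[0,0,-0.003],"yaw":0},{"slide":[0,0,-0.006],"yaw":0},{"slide":[0,0,-0.008],"yaw":0},{"slide":[0,0,-0.010],"yaw":0},{"slide":[0,0,-0.010],"yaw":0}]'
```

```text
clock: 10.78
position: [0.5799, 0.1669, 0.137]
ee_rot: [0.565, 0.825, -0.0, -0.001]
ft_force: [0.6, 3.5, -1.8]
grip_width: 0.613
grasp_force: 31.7
clock: 11.2
position: [0.5807, 0.1665, 0.1279]
ee_rot: [0.566, 0.825, 0.0, 0.0]
ft_force: [0.0, 3.3, -0.5]
grip_width: 0.609
grasp_force: 32.0
```

```bash
python3 -m inch '[{"slide":[0,0.002,-0.002],"yaw":0},{"slide":[0,0.002,-0.003],"yaw":0},{"slide":[0,0.002,-0.004],"yaw":0},{"slide":[0,0.002,-0.004],"yaw":0}]'
python3 -m inch '[{"slide":[0,0,-0.001],"yaw":0},{"slide":[0,0,-0.002],"yaw":0},{"slide":[0,0,-0.003],"yaw":0},{"slide":[0,0,-0.003],"yaw":0}]'
```

```text
clock: 11.53
position: [0.5804, 0.1676, 0.1234]
ee_rot: [0.566, 0.824, -0.0, 0.0]
ft_force: [-1.0, 0.5, -1.1]
grip_width: 0.608
grasp_force: 31.4
clock: 11.87
position: [0.5804, 0.1679, 0.1205]
ee_rot: [0.566, 0.824, -0.0, -0.0]
ft_force: [0.6, -0.6, -0.7]
grip_width: 0.607
grasp_force: 31.2
```

```bash
python3 -m inch '[{"slide":[0,0,-0.001],"yaw":0},{"slide":[0,0,-0.002],"yaw":0},{"slide":[0,0,-0.003],"yaw":0},{"slide":[0,0,-0.004],"yaw":0},{"slide":[0,0,-0.004],"yaw":0}]'
python3 - <<'E'
from h import *
S=snap('scene');T=snap('top')
h2=cv2.cvtColor(S['frame'],cv2.COLOR_RGB2HSV);r=cv2.inRange(h2,(0,90,50),(8,255,255))|cv2.inRange(h2,(172,90,50),(180,255,255))
n,l,s,ce=cv2.connectedComponentsWithStats(r)
for k in range(1,n):
    if 310<ce[k][0]<370 and 120<ce[k][1]<240 and s[k,4]>4: print('red',ce[k],s[k])
# blue band of spare for comparison
e=lambda x,y,z:(lambda v:v[:2]/v[2]*S['fx']+[S['cx'],S['cy']])(S['E']@np.array([x,y,z,1]))
for z in (.151,.146,.141,.136,.131,.121,.046):print(z,e(.579,.1705,z))
np.save('seat.npy',S['frame'])
E
```

```text
clock: 12.28
position: [0.5804, 0.1682, 0.1166]
ee_rot: [0.566, 0.825, -0.0, -0.0]
ft_force: [0.7, 0.7, -1.3]
grip_width: 0.613
grasp_force: 31.2
red [329.77272727 176.40909091] [325 172  11   8  44]
red [322.4 193.8] [321 193   4   3   5]
red [352.98089172 213.93630573] [338 200  23  25 157]
0.151 [331.1472495 171.9182241]
0.146 [331.00583713 173.29214767]
0.141 [330.86510333 174.65947838]
0.136 [330.72504324 176.02026357]
0.131 [330.58565202 177.37455013]
0.121 [330.30885715 180.06381269]
0.046 [328.3138778  199.44648123]
```

```bash
python3 -m inch '[{"slide":[0,0,-0.0015],"yaw":0},{"slide":[0,0,-0.003],"yaw":0},{"slide":[0,0,-0.0045],"yaw":0},{"slide":[0,0,-0.006],"yaw":0},{"slide":[0,0,-0.006],"yaw":0}]'
python3 -m inch '[{"slide":[0,0,-0.001],"yaw":0},{"slide":[0,0,-0.002],"yaw":0},{"slide":[0,0,-0.003],"yaw":0},{"slide":[0,0,-0.004],"yaw":0},{"slide":[0,0,-0.004],"yaw":0}]'
```

```text
clock: 12.8
position: [0.5823, 0.1672, 0.1144]
ee_rot: [0.566, 0.824, 0.001, 0.001]
ft_force: [-6.3, -5.2, 27.9]
grip_width: 0.61
grasp_force: 35.5
clock: 13.22
position: [0.585, 0.167, 0.1128]
ee_rot: [0.567, 0.824, 0.004, 0.003]
ft_force: [-3.6, -6.7, 38.4]
grip_width: 0.609
grasp_force: 36.2
```

```bash
python3 -m inch '[{"slide":[-0.001,0,0.004],"yaw":0},{"slide":[-0.001,0,0.0065],"yaw":0},{"slide":[-0.001,0,0.0065],"yaw":0},{"slide":[-0.001,0,0.0065],"yaw":0}]'
python3 - <<'E'
from h import *
import pickle
np.set_printoptions(precision=4,suppress=True)
S=snap('scene');T0=pickle.load(open('top.pkl','rb'))
h2=cv2.cvtColor(S['frame'],cv2.COLOR_RGB2HSV)
def comps(m,b):
    n,l,s,ce=cv2.connectedComponentsWithStats(m)
    for k in range(1,n):
        if b[0]<ce[k][0]<b[2] and b[1]<ce[k][1]<b[3] and s[k,4]>3: print(ce[k],s[k])
print('red');comps(cv2.inRange(h2,(0,90,50),(8,255,255))|cv2.inRange(h2,(172,90,50),(180,255,255)),(310,120,345,205))
print('blue');comps(cv2.inRange(h2,(100,130,40),(116,255,255)),(340,120,390,190))
# spare closed end: bright disc in top
h=cv2.cvtColor(T0['frame'],cv2.COLOR_RGB2HSV);m=cv2.inRange(h,(0,0,185),(180,60,255));n,l,s,ce=cv2.connectedComponentsWithStats(m)
k=l[211,112];print('spare',ce[k],s[k],onz(T0,*ce[k],.151))
p=onz(T0,*ce[k],.151)
e=lambda x,y,z:(lambda v:v[:2]/v[2]*S['fx']+[S['cx'],S['cy']])(S['E']@np.array([x,y,z,1]))
print('spare axis .151,.135',e(p[0],p[1],.151),e(p[0],p[1],.135),'peg',e(.579,.1705,.151),e(.579,.1705,.135))
save(S,'seat',4,(275,110,405,215))
E
```

```text
clock: 13.55
position: [0.5798, 0.1683, 0.1135]
ee_rot: [0.566, 0.825, 0.0, 0.0]
ft_force: [-0.1, -1.0, 6.8]
grip_width: 0.611
grasp_force: 33.2
red
[329.6744 177.1163] [325 172  11   9  43]
[335.5 192.5] [334 192   4   2   4]
[330.5 197. ] [329 197   4   1   4]
blue
[363.7442 152.2093] [357 149  15   6  43]
spare [110.4859 209.4016] [102 201  18  18 249] [0.4795 0.3507 0.151 ]
spare axis .151,.135 [364.2604 145.5005] [363.6217 149.6538] peg [331.1472 171.9182] [330.6971 176.2916]
```

View pics/seat.png

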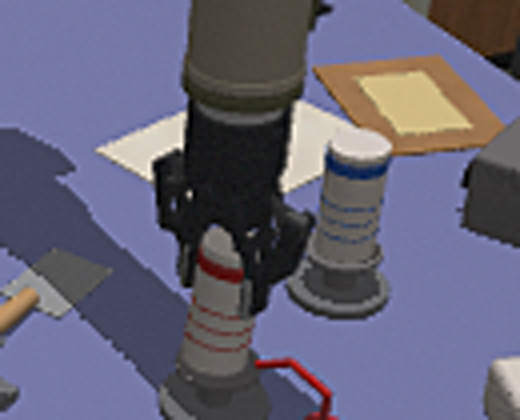

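```bash
python3 -m inch '[{"slide":[0,0,0],"yaw":0},{"slide":[0,0,0],"yaw":0},{"slide":[0,0,0],"yaw":0},{"slide":[0,0,0],"yaw":0},{"slide":[0,0,0],"yaw":0},{"slide":[0,0,0],"yaw":0},{"slide":[0,0,0],"yaw":0},{"slide":[0,0,0],"yaw":0}]' 0
python3 -m inch '[{"slide":[0,0,0.015],"yaw":0},{"slide":[0,0,0.04],"yaw":0},{"slide":[0,0,0.07],"yaw":0},{"slide":[0,0,0.1],"yaw":0},{"slide":[0,0,0.13],"yaw":0},{"slide":[-0.03,-0.05,0.14],"yaw":0},{"slide":[-0.05,-0.085,0.14],"yaw":0},{"slide":[-0.06,-0.12,0.14],"yaw":0},{"slide":[-0.06,-0.15,0.14],"yaw":0},{"slide":[-0.06,-0.15,0.14],"yaw":0},{"slide":[-0.06,-0.15,0.14],"yaw":0}]'
python3 - <<'E'
from h import *
import pickle
np.set_printoptions(precision=4,suppress=True)
S=snap('scene');T0=snap('top');pickle.dump((S,T0),open('rel.pkl','wb'))
h2=cv2.cvtColor(S['frame'],cv2.COLOR_RGB2HSV)
def comps(m,b):
    n,l,s,ce=cv2.connectedComponentsWithStats(m)
    for k in range(1,n):
        if b[0]<ce[k][0]<b[2] and b[1]<ce[k][1]<b[3] and s[k,4]>3: print(ce[k],s[k])
print('red');comps(cv2.inRange(h2,(0,90,50),(8,255,255))|cv2.inRange(h2,(172,90,50),(180,255,255)),(300,120,345,205))
print('blue');comps(cv2.inRange(h2,(100,130,40),(116,255,255)),(340,120,390,190))
h=cv2.cvtColor(T0['frame'],cv2.COLOR_RGB2HSV);m=cv2.inRange(h,(0,0,185),(180,60,255));n,l,s,ce=cv2.connectedComponentsWithStats(m)
for k in range(1,n):
    if s[k,4]>60 and 100<ce[k][0]<260 and 150<ce[k][1]<230: print('disc',ce[k],s[k],onz(T0,*ce[k],.151))
E
```

```text
clock: 14.27
position: [0.5796, 0.1682, 0.1133]
ee_rot: [0.566, 0.825, 0.0, 0.0]
ft_force: [-0.9, 0.3, 1.0]
grip_width: 1.0
grasp_force: 0.0
clock: 15.18
position: [0.5194, 0.0158, 0.254]
ee_rot: [0.568, 0.823, 0.001, 0.0]
ft_force: [0.2, 1.0, -0.3]
grip_width: 1.002
grasp_force: 0.0
red
[329.0645 179.6452] [321 175  18   8  62]
[334.8 189.2] [333 188   4   3   5]
[321.2 195.8] [320 194   4   4   5]
blue
[363.7442 152.2093] [357 149  15   6  43]
disc [174.9091 175.    ] [169 166  12  18 176] [0.5792 0.1702 0.151 ]
disc [110.5506 209.4089] [102 201  18  18 247] [0.4795 0.3505 0.151 ]
```

```bash
python3 - <<'E'
from h import *
import pickle
np.set_printoptions(precision=4,suppress=True)
S,T=pickle.load(open('rel.pkl','rb'))
for nm,c,b in(('T',T,(310,150,372,212)),('S',S,(140,180,205,270))):
    f=c['frame'];h=cv2.cvtColor(f,cv2.COLOR_RGB2HSV)
    m=cv2.inRange(h,(100,130,40),(116,255,255))
    n,l,s,ce=cv2.connectedComponentsWithStats(m)
    for k in range(1,n):
        if b[0]<ce[k][0]<b[2] and b[1]<ce[k][1]<b[3] and s[k,4]>2:
            print(nm,'blue',ce[k],s[k])
o=np.array([0.5367,-0.3089,0.1725])
# predicted ring/mouth pixels for azimuth hypotheses psi (sideways), head center at o (160mm from barrel origin)
for psi in(-.4,-.2,0,.2,.4):
    ax=np.array([-np.sin(.35)*np.cos(psi),np.sin(.35)*np.sin(psi),np.cos(.35)])
    r=[]
    for d in(152+8-118,110):
        for c in(T,S):
            v=c['E']@np.append(o-ax*d/1000.,1);r.append(v[:2]/v[2]*c['fx']+[c['cx'],c['cy']])
    print(psi,np.array(r).ravel())
E
```

```text
T blue [345.3165 189.7722] [341 185  10  11  79]
S blue [171.0189 193.6792] [166 188  11  13 106]
S blue [175.7368 218.4211] [169 216  14   5  19]
S blue [146.2424 228.2121] [143 226   7   6  33]
S blue [186. 239.] [186 238   1   3   3]
-0.4 [340.3092 187.0373 175.26   207.6247 333.2719 182.3572 183.0796 228.7779]
-0.2 [341.265  186.7499 174.3422 208.031  335.6491 181.6432 180.7464 229.89  ]
0 [342.2629 186.6576 173.3426 208.3314 338.1303 181.4133 178.189  230.7135]
0.2 [343.2633 186.7638 172.302  208.5132 340.6174 181.6768 175.5152 231.2111]
0.4 [344.2264 187.0645 171.2629 208.5688 343.012  182.4234 172.8397 231.3602]
```

```bash
python3 -m inch '[{"slide":[0.01,-0.325,0.046],"yaw":-1.94},{"slide":[0.01,-0.325,0.046],"yaw":-1.94},{"slide":[0.01,-0.325,0.046],"yaw":-1.94},{"slide":[0.01,-0.325,0.046],"yaw":-1.94},{"slide":[0.01,-0.325,0.046],"yaw":-1.94},{"slide":[0.01,-0.325,0.046],"yaw":-1.94},{"slide":[0.01,-0.325,0.046],"yaw":-1.94},{"slide":[0.01,-0.325,0.046],"yaw":-1.94},{"slide":[0.01,-0.325,0.046],"yaw":-1.94},{"slide":[0.01,-0.325,0.046],"yaw":-1.94},{"slide":[0.01,-0.325,0.046],"yaw":-1.94},{"slide":[0.01,-0.325,0.046],"yaw":-1.94},{"slide":[0.01,-0.325,0.046],"yaw":-1.94},{"slide":[0.01,-0.325,0.046],"yaw":-1.94},{"slide":[0.01,-0.325,0.046],"yaw":-1.94},{"slide":[0.01,-0.325,0.046],"yaw":-1.94},{"slide":[0.01,-0.325,0.046],"yaw":-1.94},{"slide":[0.01,-0.325,0.046],"yaw":-1.94},{"slide":[0.01,-0.325,0.046],"yaw":-1.94},{"slide":[0.01,-0.325,0.046],"yaw":-1.94}]'
python3 - <<'E'
from h import *
import pickle
np.set_printoptions(precision=4,suppress=True)
c=snap('wrist');pickle.dump(c,open('w2.pkl','wb'));print(get_obs()['joint_pos'],ray(c,c['cx'],c['cy']))
h=cv2.cvtColor(c['frame'],cv2.COLOR_RGB2HSV)
for nm,m in(('blue',cv2.inRange(h,(100,150,40),(116,255,255))),('white',cv2.inRange(h,(0,0,120),(180,45,255)))):
    n,l,s,ce=cv2.connectedComponentsWithStats(m)
    for k in range(1,n):
        if s[k,4]>15:print(nm,ce[k],s[k])
v=c['E']@np.array([.5367,-.3089,.1725,1]);print('pred head',v[:2]/v[2]*c['fx']+[c['cx'],c['cy']])
E
```

```text
clock: 16.95
position: [0.5299, -0.3064, 0.2992]
ee_rot: [1.0, 0.001, -0.0, -0.0]
ft_force: [-0.6, -0.2, -0.0]
grip_width: 0.998
grasp_force: 0.0
[-0.3772  0.4783  1.1759  1.453  -0.44    1.4992 -0.7818] (array([ 0.6134, -0.3058,  0.4302]), array([-0.3282, -0.0007, -0.9446]))
blue [264.  129.5] [257 129  14   3  16]
blue [259.5473 181.8452] [247 163  26  38 846]
blue [312.9692 200.8154] [307 196  13  11 130]
blue [182.1204 266.4537] [178 259  11  16 108]
white [184.2852  24.833 ] [ 159    0   54   55 2132]
white [464.3614  96.2971] [ 425   32   87  127 8078]
white [269.5655  99.7638] [ 230   67   74   76 2955]
white [264.4118 100.1765] [262  97   6   8  17]
white [271.92  98.76] [269  97   9   6  25]
white [264.7507 149.1501] [244 131  47  38 766]
white [ 98.5244 158.6133] [ 87 142  24  33 225]
white [332.8209 201.1493] [321 199  26   6 134]
white [354.6098 200.6829] [351 198   8   6  41]
white [370.0779 200.6234] [363 198  15   6  77]
white [ 13.2002 244.2073] [   0  217   39   54 1124]
pred head [261.5769 180.3402]
```

```bash
python3 - <<'E'
from h import *
import pickle
np.set_printoptions(precision=4,suppress=True)
S,T=pickle.load(open('rel.pkl','rb'));c=pickle.load(open('w2.pkl','rb'))
H=tri((T,345.3,189.8),(S,171,194),(c,259.5,181.8));print('H',H)
for cc in(T,S,c):
    v=cc['E']@np.append(H,1);print(v[:2]/v[2]*cc['fx']+[cc['cx'],cc['cy']])
h=cv2.cvtColor(c['frame'],cv2.COLOR_RGB2HSV)
b=cv2.inRange(h,(100,150,40),(116,255,255))
for r in range(163,202,4):
    x=np.flatnonzero(b[r,240:285])+240;print(r,x.min(),x.max(),end='; ')
print()
for r in range(112,160,4):
    print(r,c['frame'][r,236:296:3].sum(1)//3)
for psi in(-.1,0,.1,.2,.3):
    ax=np.array([-np.sin(.35)*np.cos(psi),np.sin(.35)*np.sin(psi),np.cos(.35)]);r=[]
    for d in(-.015,.015,.042,.06,.08,.1):
        v=c['E']@np.append(H-ax*d,1);r.append(v[:2]/v[2]*c['fx']+[c['cx'],c['cy']])
    print(psi,np.array(r).ravel().round(0))
E
```

```text
H [ 0.537  -0.3077  0.1737]
[344.7035 190.0422]
[170.6387 193.7208]
[260.3574 180.4224]
163 258 262; 167 251 269; 171 248 271; 175 248 272; 179 247 272; 183 247 272; 187 247 272; 191 247 272; 195 248 270; 199 253 266; 
112 [ 75  78 119 131  98 115 127 136 137 141 139 138 134 119 101 132 134 130
 134 133]
116 [ 73  78  75  75  90 118 131 137 139 139 139 139 134 125 112 132 132 132
 134 136]
120 [ 73  75  75  76  97 122 130 137 139 141 140 138 130 124 115 132 133 132
 130 133]
124 [ 76  77  75  75  98 122 129 138 139 140 140 139 133 127 121 130 130 131
 132 131]
128 [ 76  75  74  78 106 110 122 104  94  94 109 127 133 127 122 132 131 132
 134 132]
132 [ 75  72  72  79  97  67  91 131 138 140 135 119  76 110 117 129 131 132
 132 129]
136 [ 73  73  73  72  87 111 112 114 134 141 139 137 129 110 103 132 131 128
 129 129]
140 [ 69  75  74  80 107 113 115 118 122 141 149 138 134 125 100 128 133 130
 131 122]
144 [ 71  74  71  99 114 123 125 121 123 120 137 192 176 128 111  84  81  80
  83  90]
148 [ 73  73  72 114 123 123 121 123 119 120 120 126 188 189 119  78  78  75
  75  94]
152 [ 73  72  81 126 123 120 113  85  86  83  86 120 123 179 177  78  75  73
  73  98]
156 [ 75  68  83 121 122 124  87  82  87  79  74 105 121 123 155  75  74  76
  73 104]
-0.1 [261. 190. 260. 171. 259. 157. 258. 148. 258. 140. 257. 132.]
0 [260. 190. 260. 171. 260. 157. 260. 148. 260. 139. 260. 131.]
0.1 [260. 190. 261. 171. 262. 157. 262. 148. 262. 140. 263. 132.]
0.2 [259. 190. 261. 171. 263. 157. 264. 149. 265. 140. 266. 132.]
0.3 [259. 190. 262. 172. 264. 157. 266. 149. 267. 140. 268. 133.]
```

```bash
python3 -m inch '[{"slide":[0.007,-0.001,-0.03],"yaw":-0.13},{"slide":[0.007,-0.001,-0.06],"yaw":-0.13},{"slide":[0.007,-0.001,-0.09],"yaw":-0.13},{"slide":[0.007,-0.001,-0.115],"yaw":-0.13},{"slide":[0.007,-0.001,-0.131],"yaw":-0.13},{"slide":[0.007,-0.001,-0.131],"yaw":-0.13},{"slide":[0.007,-0.001,-0.131],"yaw":-0.13}]'
python3 -m inch '[{"slide":[0,0,0],"yaw":0},{"slide":[0,0,0],"yaw":0},{"slide":[0,0,0],"yaw":0},{"slide":[0,0,0],"yaw":0},{"slide":[0,0,0],"yaw":0},{"slide":[0,0,0],"yaw":0},{"slide":[0,0,0],"yaw":0},{"slide":[0,0,0],"yaw":0},{"slide":[0,0,0],"yaw":0},{"slide":[0,0,0],"yaw":0},{"slide":[0,0,0],"yaw":0},{"slide":[0,0,0],"yaw":0},{"slide":[0,0,0],"yaw":0},{"slide":[0,0,0],"yaw":0}]' 255 25
```

```text
clock: 17.58
position: [0.5364, -0.3077, 0.1684]
ee_rot: [0.998, -0.065, -0.0, -0.0]
ft_force: [-0.1, 0.9, 1.1]
grip_width: 1.007
grasp_force: 0.0
clock: 18.75
position: [0.5368, -0.3077, 0.1689]
ee_rot: [0.998, -0.065, 0.0, -0.0]
ft_force: [-1.2, 1.5, 5.1]
grip_width: 0.3
grasp_force: 25.1
```

```bash
python3 -m inch '[{"slide":[-0.0007,0.0001,0.0019],"yaw":0},{"slide":[-0.0014,0.0002,0.0038],"yaw":0},{"slide":[-0.002,0.0003,0.0056],"yaw":0},{"slide":[-0.0027,0.0004,0.0075],"yaw":0},{"slide":[-0.0034,0.0005,0.0094],"yaw":0},{"slide":[-0.0034,0.0005,0.0094],"yaw":0},{"slide":[-0.0034,0.0005,0.0094],"yaw":0}]'
python3 -m inch '[{"slide":[-0.0007,0.0001,0.0019],"yaw":0},{"slide":[-0.0014,0.0002,0.0038],"yaw":0},{"slide":[-0.002,0.0003,0.0056],"yaw":0},{"slide":[-0.0027,0.0004,0.0075],"yaw":0},{"slide":[-0.0034,0.0005,0.0094],"yaw":0},{"slide":[-0.0034,0.0005,0.0094],"yaw":0},{"slide":[-0.0034,0.0005,0.0094],"yaw":0}]'
```

```text
clock: 19.33
position: [0.5332, -0.3073, 0.178]
ee_rot: [0.998, -0.066, 0.0, 0.0]
ft_force: [1.7, 1.2, 0.5]
grip_width: 0.298
grasp_force: 24.8
clock: 19.92
position: [0.5297, -0.3069, 0.1874]
ee_rot: [0.998, -0.066, 0.0, 0.0]
ft_force: [0.7, 1.2, 0.3]
grip_width: 0.294
grasp_force: 24.8
```

```bash
python3 -m inch '[{"slide":[-0.001,0.0001,0.0027],"yaw":0},{"slide":[-0.002,0.0003,0.0055],"yaw":0},{"slide":[-0.003,0.0004,0.0082],"yaw":0},{"slide":[-0.004,0.0005,0.011],"yaw":0},{"slide":[-0.005,0.0007,0.0137],"yaw":0},{"slide":[-0.006,0.0008,0.0165],"yaw":0},{"slide":[-0.006,0.0008,0.0165],"yaw":0},{"slide":[-0.006,0.0008,0.0165],"yaw":0}]'
python3 - <<'E'
from h import *
import pickle
np.set_printoptions(precision=4,suppress=True)
o=get_obs();p=o['position'];print(o['torque'],p)
S=snap('scene');c=snap('wrist')
for nm,cc,b in(('S',S,(150,160,190,260)),('W',c,(200,60,330,384))):
    h=cv2.cvtColor(cc['frame'],cv2.COLOR_RGB2HSV);m=cv2.inRange(h,(100,130,40),(116,255,255))
    n,l,s,ce=cv2.connectedComponentsWithStats(m)
    for k in range(1,n):
        if s[k,4]>8 and b[0]<ce[k][0]<b[2] and b[1]<ce[k][1]<b[3]:print(nm,ce[k],s[k])
for d in(0,.0375):
    v=S['E']@np.append([.537-.34*d,-.3077+.0445*d,.1737+.939*d],1);print(v[:2]/v[2]*S['fx']+[S['cx'],S['cy']])
E
```

```text
clock: 20.58
position: [0.5236, -0.3061, 0.2039]
ee_rot: [0.998, -0.066, 0.0, 0.0]
ft_force: [0.5, -0.6, -1.7]
grip_width: 0.293
grasp_force: 24.9
[-0.0316 -0.2193 -0.0369] [ 0.5236 -0.3061  0.2039]
S [168.6168 180.6822] [164 175  11  12 107]
S [175.7368 218.4211] [169 216  14   5  19]
W [257.3264 138.5208] [233 133  48  18 144]
W [258.4695 268.4071] [ 232  230   54   75 3395]
[170.6513 193.7168]
[168.4631 180.627 ]
```

```bash
python3 -m inch '[{"slide":[-0.001,0.0001,0.0027],"yaw":0},{"slide":[-0.002,0.0003,0.0055],"yaw":0},{"slide":[-0.003,0.0004,0.0082],"yaw":0},{"slide":[-0.004,0.0005,0.011],"yaw":0},{"slide":[-0.005,0.0007,0.0137],"yaw":0},{"slide":[-0.006,0.0008,0.0164],"yaw":0},{"slide":[-0.0065,0.0009,0.0178],"yaw":0},{"slide":[-0.0065,0.0009,0.0178],"yaw":0},{"slide":[-0.0065,0.0009,0.0178],"yaw":0},{"slide":[-0.0065,0.0009,0.0178],"yaw":0},{"slide":[-0.0065,0.0009,0.0178],"yaw":0},{"slide":[-0.0065,0.0009,0.0178],"yaw":0},{"slide":[-0.0065,0.0009,0.0178],"yaw":0},{"slide":[-0.0065,0.0009,0.0178],"yaw":0}]'
python3 - <<'E'
from h import *
np.set_printoptions(precision=4,suppress=True)
S=snap('scene');o=get_obs();print(o['position'],o['torque'],o['ft_force'])
h=cv2.cvtColor(S['frame'],cv2.COLOR_RGB2HSV)
for nm,m in(('blue',cv2.inRange(h,(100,130,40),(116,255,255))),('red',cv2.inRange(h,(0,90,40),(8,255,255))|cv2.inRange(h,(172,90,40),(180,255,255)))):
    n,l,s,ce=cv2.connectedComponentsWithStats(m)
    for k in range(1,n):
        if 150<ce[k][0]<190 and 150<ce[k][1]<250 and s[k,4]>3:print(nm,ce[k],s[k])
print('rod col rows',S['frame'][175:222,169:176].mean(1).round()[::2].tolist())
for d in(0,.056,-.0515+.0165):  # head centre; red band centre = head -83mm+...
    v=S['E']@np.append([.537-.34*d,-.3077+.0445*d,.1737+.939*d],1);print(v[:2]/v[2]*S['fx']+[S['cx'],S['cy']])
print('r',[ (z,) for z in ()])
E
```

```text
clock: 21.85
position: [0.5172, -0.3051, 0.2214]
ee_rot: [0.998, -0.066, -0.0, 0.0]
ft_force: [0.0, -0.0, -1.1]
grip_width: 0.298
grasp_force: 24.7
[ 0.5173 -0.3051  0.2214] [-0.0077 -0.1677 -0.0105] [ 0.031  -0.5606 -1.3847]
blue [167.5514 174.1589] [163 168  10  13 107]
blue [175.7222 218.4444] [169 216  14   5  18]
red [172.65 203.55] [170 202   6   4  20]
rod col rows [[40.0, 53.0, 78.0], [39.0, 53.0, 80.0], [38.0, 53.0, 87.0], [101.0, 102.0, 127.0], [98.0, 100.0, 123.0], [97.0, 99.0, 121.0], [94.0, 95.0, 113.0], [92.0, 94.0, 111.0], [92.0, 93.0, 108.0], [87.0, 89.0, 100.0], [85.0, 86.0, 96.0], [80.0, 80.0, 88.0], [76.0, 74.0, 82.0], [72.0, 69.0, 77.0], [85.0, 28.0, 32.0], [88.0, 42.0, 51.0], [87.0, 90.0, 104.0], [127.0, 123.0, 120.0], [152.0, 145.0, 140.0], [138.0, 131.0, 128.0], [136.0, 130.0, 127.0], [144.0, 135.0, 128.0], [41.0, 59.0, 113.0], [120.0, 114.0, 115.0]]
[170.6513 193.7168]
[167.3679 174.0758]
[172.6562 205.7098]
r []
```

```bash
python3 -c "from workcell import *; print(hand_in())"
```

```text
the job is handed in; nothing more can be done
None
```

The job is handed in. The red-banded cup is mouth down on the empty peg and released. The piston is drawn about 56 mm and held still at 25 N, with the red band fully out and the black band, by that depth, still inside. I saw no movement of the blue-banded cup and did not re-measure the other bench items; the handed-in call gave no verdict.

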